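# Clamp the specimen tub shut

### The arm

A 6-joint arm with a two-finger parallel gripper is mounted at the origin on the work surface. World frame = base frame: x ahead of the robot, y to its left, z up, the work surface at z = 0. Lengths are in mm, angles in rad, forces in N, time in s.
With the tool pointing down it reaches from about 400 to 925 mm from the base axis. Payload 12.5 kg.
Tool frame: the origin (TCP) lies between the finger pads; the fingertips stand 14 mm ahead of it and the grasp point (between the pads) lies 5 mm behind it; x points along the fingers, y is the direction in which the jaws open and shut, and the axes are right-handed (so a half turn about x gives the same grasp; the last joint's range is limited). The gripper opens to 95 mm and grips with 3 to 60 N. Pads are 20 mm wide; open, the fingers measure 119 mm over their backs; the gripper's body (75 mm by 180 mm) begins 59 mm behind the grasp point.
Start: joints at [-1.28, 0.491, 1.559, -0, 1.092, -0.106], TCP at [241.567, -576.447, 228.661] pointing down, gripper open.
Joint ranges: [-3.1, 3.1], [-0.84, 2.19], [0.05, 2.79], [-1.13, 4.28], [0.06, 2.93], [-2.69, 2.69]. Speed limits (rad/s): [2.22, 2.22, 2.79, 3.14, 3.14, 3.14].

### API

Orientations are given as [roll, pitch, yaw] about the fixed x, y, z axes, in that order (R = Rz(yaw) Ry(pitch) Rx(roll)).
In Python, from cell import env, cams gives the robot as it stands.
- The arm moves only by the tool carry_out, never from a script. Its arguments are lists of equal length, an entry for each row: "grip": the closure, from -1 (fully open) to 1 (shut); "linear": the shift along the tool's x, y, z scaled (see below), a list of three; "turn": the turn about the tool's x scaled (see below). In form: {"grip": [grip, ...], "linear": [[tx, ty, tz], ...], "turn": [turn, ...]}. A call has 1 to 5 rows; each row shifts and turns the commanded pose from where the row before left it, along the tool's axes as they then stand; what a row does not reach is not made up. The controller multiplies each number of a shift by 0.5 m and each number of a turn by 180 degrees. A row lasts 1/10 s, in which the tool goes at most 50 mm and 8.59 degrees, less where a joint would pass 70% of its speed; a pose out of reach is approached as far as the arm can. A call with a number of a shift or a turn outside -1 to 1 is refused whole. A call with a gripper value outside its range is refused whole. The fingers move at their own pace and stop on an object; the grip force is fixed at half the most. Time passes only in rows, so rows that do not move let the fingers close. It gives the time, the measured TCP pose, the force and the opening at its end, in the units of the state.
- env.state(): the state, without advancing time (a new reading comes with each control period).
- cams.read_camera(name): name is "side" or "top" or "wrist"; returns the picture (420x560x3 uint8, blue, green, red); there is no depth.
- cams.camera_info(name): a dict with "fx", "fy", "cx", "cy" (pixels), "dist" ([k1, k2, p1, p2, k3] as OpenCV has them; the pictures are not rectified), "view" (4x4, takes a point from world to camera coordinates). Camera axes: x right, y down, z forward; pixel columns grow to the right and rows downward; lengths in mm; the calibration is good to about 2 mm. A picture is of the moment at which its call begins: read the wrist's pose just before it. camera_info takes no time and is no camera call; for the wrist camera it gives the pose at the moment of the call.
- env.job_done(): hands the job in, once; it reports no verdict.
The state is a dict: "t": time; "joints": joint angles; "qvel": joint speeds; "tau": joint torques, N m; "eef_pos": TCP position; "tcp_rot": TCP orientation; "ft_force": force on the tool from outside, world axes, zero at the start; "moment": the same for the moment, N m; "opening": opening from 0.0 (shut) to 1.0 (fully open).
Only numpy, scipy, OpenCV 4.12 (cv2) and the standard library are available. Lean on these libraries where they do the work, as an engineer would, in place of code of your own. Each camera call takes 0.05 s, during which the arm holds its last target. There are 200 camera calls.

### The job

Clamp the red lid of the specimen tub: push the steel strap by its yellow tab until it lies fully across the lid with its end at the catch bracket, and then push the blue cam lever all the way down. Use only the fingertips or the outside of the fingers: push, without gripping the tab or the lever, and leave the lid, the amber bottle, the glass dish and the green block where they are.

Things in the scene. Friction and masses are not known exactly. Their poses are not given: they have to be found in the camera images.
- station: Clamp station fixed to the bench: plate 110 (x) x 205 (y) x 12 mm with a white tub (rim 100 mm wide, 82 mm high) under a red lid. Origin on the bench below the tub's centre, z up. At x = 0 stand the strap's post (y -70 mm) and the catch bracket with the lever (y +82 mm; 36 x 20 mm, cheeks to 119 mm high). Strap opens to the station's +x side; lever goes down to +y, away from the tub.
- strap_pivot (a point): Point on the strap's upright pivot axis, at the height of the strap's top face (102 mm above the bench); in the station's frame x 0, y -70 mm. The strap is a flat steel bar 20 mm wide, 6 mm thick, reaching 136 mm from the pivot, its underside 4 mm above the lid.
- strap (a joint): Angle of the strap, rad. 0 = fully over: the strap points along the station's +y, across the lid to the catch, against a stop. Positive = swung open clockwise seen from above: at angle q it points along (sin q, cos q) in the station's x, y. Range 0 to 1.6. Stays where it is left (friction); about 1.5 N at the tab moves it. It counts as fully over below 0.08.
- strap_tab (a point): Centre of the yellow upright tab on the strap, 62 mm from the pivot axis: 24 mm along the strap, 10 mm thick across it, 48 mm tall (its top 150 mm above the bench). It is carried round with the strap; its x axis is the face normal on the opening side, i.e. the face to push on.
- lever_pivot (a point): Middle of the cam lever's level pivot pin, which lies along the station's x; 110 mm above the bench, in the station's frame x 0, y +82 mm.
- lever (a joint): Angle of the cam lever, rad. 0 = upright; it grows as the lever leans and goes down towards the station's +y, away from the tub: at angle a it points along (sin a, cos a) in the station's y, z. Range 0 to 1.45 (end stop, almost level). Stays where it is left (friction); about 3 N near its end moves it. It counts as fully down above 1.33.
- lever_end (a point): Middle of the free end of the blue cam lever, 56 mm from its pivot pin. The lever is a flat bar 22 mm wide (along the station's x) and 10 mm thick, centred on the line from the pin; it is free of the bracket from 10 mm off the pin outwards.
- lid_top (a point): Centre of the top face of the loose red lid, 106 mm across and 10 mm thick, resting in the tub's rim, top 92 mm above the bench. To be left alone.
- bottle_mid (a point): Loose amber bottle with black cap, 38 mm across, 85 mm tall; the point is on its axis, 42 mm up. To be left alone.
- dish_mid (a point): Loose round glass dish with lid, 64 mm across, 16 mm high; the point is at its centre, 8 mm up. To be left alone.
- block_mid (a point): Loose green block, 85 x 55 x 30 mm high; the point is at its centre, 15 mm up. To be left alone.
Mind the look-alikes: they are no part of the job. What is shaped like the part that bears lid_top but purple is not meant. What is shaped like the station but pink is not meant.

How it is judged (in metres and radians):
On the way, in this order (a step that is already met when the one before it is completed fails the run):
1. the strap is fully over the lid while the lever is still up (value of joint strap below 0.08 rad and value of joint lever below 0.7 rad), for 0.2 s.
2. the cam lever is fully down with the strap over (value of joint strap below 0.08 rad and value of joint lever above 1.33 rad), for 0.2 s.
At the end, for the whole second after the job is handed in: The strap is fully over the lid (angle below 0.08 rad), the cam lever fully down (above 1.33 rad), both at rest, and the lid still seated (within 6 mm of its start, level within 0.06 rad) (all of step 2 and velocity of joint each of strap, lever below 0.05 rad/s and distance of lid_top from where it was at the start of the episode below 0.006 m and angle between lid_top's own z axis and vertical below 0.06 rad); the robot touches nothing.
It fails at once if the lever is pushed down before the strap is over the lid (value of joint lever above 0.7 rad and value of joint strap above 0.15 rad).
It fails at once if the tab or the lever is pinched (two opposite faces of it pressed with more than 5 N each) ((contact force between the fingers and strap_c0 above 5 N and contact force between the fingers and strap_c1 above 5 N) or (contact force between the fingers and lever_c0 above 5 N and contact force between the fingers and lever_c1 above 5 N)).
It fails at once if the lid is shifted, tipped or lifted (more than 6 mm) (distance of lid_top from where it was at the start of the episode above 0.006 m).
It fails at once if the bottle, dish or block is moved, tipped or lifted (more than 15 mm) (distance of any of bottle_mid, dish_mid, block_mid from where it was at the start of the episode above 0.015 m).
It also fails if it takes over 51 s, if anything falls off the work surface, if the arm or the gripper's body presses on something with over 40 N, if the wrist force passes 120 N, or if a joint passes its speed limit or range.

## Working session

There is one attempt and no reset: what is moved stays moved. The work goes in short steps, Python scripts to look and compute and a tool call to move; the robot and the scene stay as the last step left them, time stands still between calls to the robot, and variables do not carry over. Pictures are saved under pics/ and viewed, about 8 in all and at most 12, crops included, and the job is handed in when it is done.

Besides the shell and the picture viewer there is one more tool, called after "Call:" as name([rows], argument=value, ...), one row to a line, values as JSON. carry_out: Moves the arm, as the interface text tells. Shifts and turns lie within -1 to 1; 1 stands for 0.5 m of shift or 180 degrees of turn. Its arguments: {"type":"object","properties":{"grip":{"type":"array"},"linear":{"type":"array"},"turn":{"type":"array"}},"required":["grip","linear","turn"]}

```bash
ls; mkdir -p pics; python3 - <<'E'
from cell import env,cams
import cv2,numpy as np
s=env.state();print(s)
for n in("top","side"):
    im=cams.read_camera(n);cv2.imwrite(f"pics/{n}0.png",im)
    i=cams.camera_info(n);print(n,i)
E
```

```text
pics
{'t': 0.0, 'joints': array([-1.27961852e+00,  4.91564228e-01,  1.55947017e+00,  1.81294576e-06,
        1.09173116e+00, -1.05613348e-01]), 'qvel': array([-0.0010772 , -0.00157935,  0.00161141,  0.00023402,  0.00109795,
        0.00190791]), 'tau': array([ 1.19022850e-03, -6.12643147e+01, -2.58180231e+01,  6.93530194e-02,
        4.82251926e-02, -1.10768869e-04]), 'eef_pos': array([ 241.48053977, -576.19815273,  228.05171403]), 'tcp_rot': array([-1.67778051,  1.56962341,  1.86060246]), 'ft_force': array([-1.1993865 , -0.36025892, -0.84512577]), 'moment': array([ 0.02909531, -0.02007499, -0.03531772]), 'opening': 1.001407032837607}
top {'fx': 445.38034219469785, 'fy': 445.38034219469785, 'cx': 286.0534707574372, 'cy': 204.17631189027867, 'dist': array([-0.13458299,  0.        ,  0.        ,  0.        ,  0.        ]), 'view': array([[-8.95401933e-03, -9.99870867e-01,  1.33444922e-02,
         1.27795953e+02],
       [-9.97180184e-01,  7.93397655e-03, -7.46239440e-02,
         4.64175254e+02],
       [ 7.45084327e-02, -1.39750474e-02, -9.97122456e-01,
         1.28000764e+03],
       [ 0.00000000e+00,  0.00000000e+00,  0.00000000e+00,
         1.00000000e+00]])}
side {'fx': 519.565459555743, 'fy': 519.565459555743, 'cx': 275.6673716859528, 'cy': 214.25951756657705, 'dist': array([-0.04196327,  0.        ,  0.        ,  0.        ,  0.        ]), 'view': array([[-5.59325058e-01, -8.28817957e-01,  1.47062719e-02,
         3.80767126e+02],
       [-6.33870319e-01,  4.16198001e-01, -6.51910763e-01,
         3.08034143e+02],
       [ 5.34194625e-01, -3.73951894e-01, -7.58153074e-01,
         1.12207834e+03],
       [ 0.00000000e+00,  0.00000000e+00,  0.00000000e+00,
         1.00000000e+00]])}
```

View pics/top0.png

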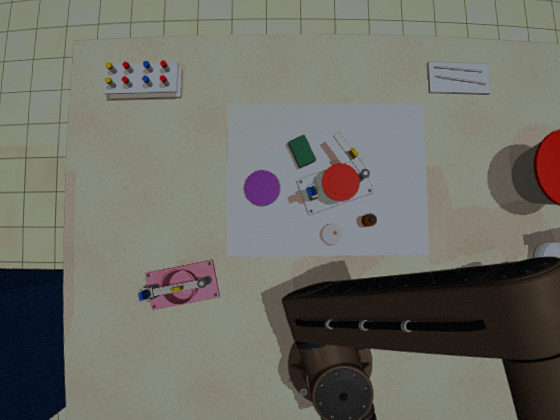

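View pics/side0.png

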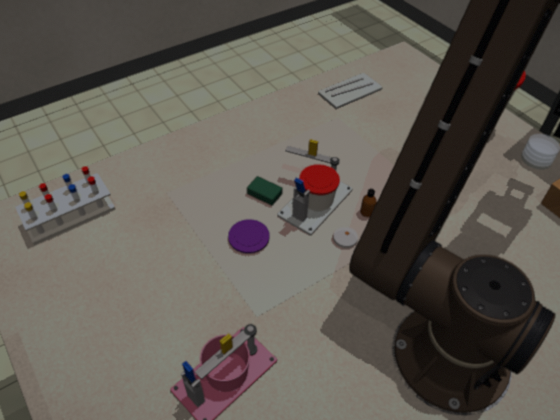

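The two top-view candidates for the station are the white-plate one with the red lid at (340,182), and the pink look-alike at (180,285). The lid look-alikes are the purple disc at (262,187) and a large red object at (550,170). By the description I choose the white-plate station: yellow tab (352,153), blue lever (311,190), strap post (364,174). Next I measure it and check it in a close crop.

```bash
cat > h.py <<'E'
import cv2,numpy as np
from cell import env,cams
def ray(n,uv):
    i=cams.camera_info(n);K=np.array([[i['fx'],0,i['cx']],[0,i['fy'],i['cy']],[0,0,1]])
    p=cv2.undistortPoints(np.array([[uv]],float),K,i['dist'])[0,0]
    R=i['view'][:3,:3];t=i['view'][:3,3]
    return -R.T@t, R.T@np.array([p[0],p[1],1])
def onz(n,uv,z):
    o,d=ray(n,uv);return o+d*(z-o[2])/d[2]
def tri(a,b):
    (o,d),(p,e)=ray(*a),ray(*b)
    s=np.linalg.lstsq(np.c_[d,-e],p-o,rcond=None)[0]
    x,y=o+d*s[0],p+e*s[1];return (x+y)/2,np.linalg.norm(x-y)
def proj(n,P):
    i=cams.camera_info(n);K=np.array([[i['fx'],0,i['cx']],[0,i['fy'],i['cy']],[0,0,1]])
    return cv2.projectPoints(np.array(P,float).reshape(-1,3),cv2.Rodrigues(i['view'][:3,:3])[0],i['view'][:3,3],K,i['dist'])[0][:,0]
def blobs(im,col,roi):
    h=cv2.cvtColor(im,cv2.COLOR_BGR2HSV);H,S,V=[h[...,k].astype(int) for k in range(3)]
    m={'red':((H<6)|(H>174))&(S>170)&(V>90),'yellow':(H>19)&(H<32)&(S>130),'blue':(H>105)&(H<128)&(S>140),
       'green':(H>60)&(H<95)&(S>90),'amber':(H<18)&(S>120)&(V<110)}[col]
    q=np.zeros(m.shape,bool);x0,y0,x1,y1=roi;q[y0:y1,x0:x1]=1
    n,l,st,c=cv2.connectedComponentsWithStats((m&q).astype(np.uint8))
    return [(c[k].round(1).tolist(),st[k].tolist()) for k in range(1,n) if st[k,4]>12]
E
python3 - <<'E'
from h import *
T=cv2.imread('pics/top0.png');S=cv2.imread('pics/side0.png')
for c in('red','yellow','blue','green','amber'):
    print(c,'T',blobs(T,c,(280,120,385,250)),'S',blobs(S,c,(240,130,390,260)))
a=cv2.resize(T[120:250,280:390],None,fx=4.4,fy=4.4,interpolation=cv2.INTER_CUBIC)
b=cv2.resize(S[130:255,240:390],None,fx=4.4,fy=4.4,interpolation=cv2.INTER_CUBIC)
cv2.imwrite('pics/crop1.png',cv2.resize(np.vstack([cv2.resize(a,(660,780))[:0],b]),None,fx=1,fy=1))
cv2.imwrite('pics/crop0.png',a)
E
```

```text
red T [([340.3, 181.7], [322, 163, 38, 38, 1067])] S [([319.6, 178.5], [300, 165, 39, 28, 859])]
yellow T [([352.9, 152.8], [349, 148, 9, 10, 55])] S [([312.6, 147.1], [309, 140, 9, 16, 113])]
blue T [([310.6, 190.6], [307, 187, 9, 9, 58])] S [([299.5, 185.5], [295, 179, 10, 14, 83])]
green T [([301.4, 150.9], [289, 135, 26, 32, 495])] S [([264.1, 190.2], [248, 177, 33, 27, 544])]
amber T [([367.4, 220.2], [362, 214, 14, 12, 100])] S [([322.8, 192.2], [310, 186, 28, 9, 58]), ([368.0, 205.4], [361, 195, 16, 22, 251])]
```

View pics/crop0.png

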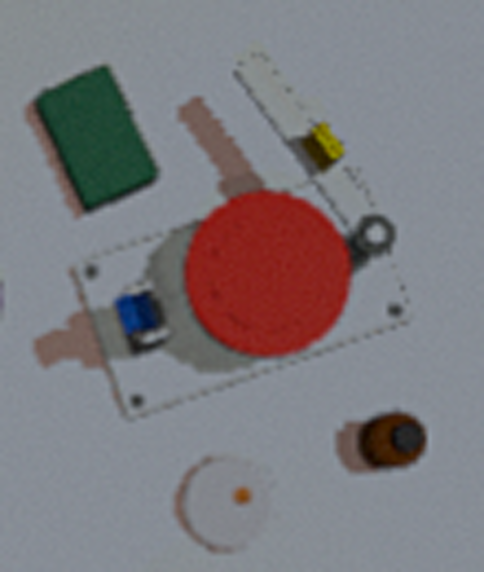

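View pics/crop1.png

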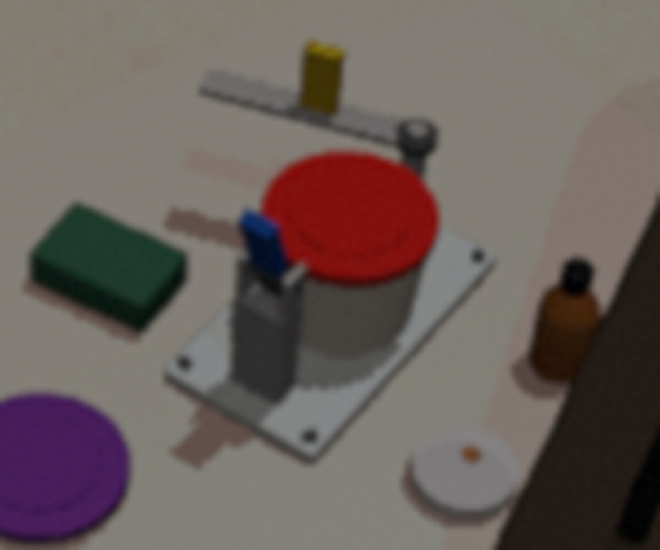

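The crops confirm the choice: red lid centred at (340,182) on the white plate, lever in the grey bracket at (311,190), strap swung out to the upper left with the tab at (353,153). The loose green block (301,151), bottle (368,220) and dish (331,234) stand around it.

```bash
python3 - <<'E'
from h import *
np.set_printoptions(precision=1,suppress=True)
lt=onz('top',(340.3,181.7),92);ls=onz('side',(319.4,178.3),92)
print('lid',lt,ls, tri(('top',(340.3,181.7)),('side',(319.4,178.3))))
c=lambda x,y,z:onz('top',(280+x/4.4-.1,120+y/4.4-.1),z)
a,b,d=c(90,272,12),c(137,400,12),c(395,310,12)
print('screws',a,b,d, 'yaw long', np.degrees(np.arctan2(*( (b-d)[[1,0]]))), 'yaw from short',np.degrees(np.arctan2(*((a-b)[[1,0]]))),'mid',(a+d)/2)
s=lambda x,y,z:onz('side',(240+x/4.4-.1,130+y/4.4-.1),z)
# two views of post top
print('post',tri(('top',(280+375/4.4,120+233/4.4)),('side',(240+417/4.4,130+132/4.4))))
print('tab c',tri(('top',(352.9,152.8)),('side',(312.6,147.1))), 'tabtop',c(327,140,150),s(325,46,150))
print('strap end', c(249,58,102), s(205,83,102))
print('lever', tri(('top',(280+138/4.4,120+312/4.4)),('side',(240+258/4.4,130+217/4.4))))
print('block',onz('top',(301.4,150.9),30)); print('bottlecap',c(408,437,85)); print('dish',c(224,503,12))
E
```

```text
lid [520.7 -25.5  92. ] [520.4 -26.4  92. ] (array([520.3, -25.7,  92.5]), np.float64(0.79777191213765))
screws [531.3  81.2  12. ] [445.6  51.   12. ] [ 504.5 -123.2   12. ] yaw long 108.68776047992935 yaw from short 19.426254926041537 mid [517.9 -21.   12. ]
post (array([543. , -93.2, 104.4]), np.float64(0.11557757178117496))
tab c (array([594.4, -56.3, 129.1]), np.float64(0.1669911770746964)) tabtop [593.4 -56.3 150. ] [595.7 -59.4 150. ]
strap end [655.2 -16.4 102. ] [650.6 -13.  102. ]
lever (array([490. ,  62.2, 163.1]), np.float64(5.640059597763244))
block [619.6  77.9  30. ]
bottlecap [ 416.4 -114.8   85. ]
dish [376.7  -5.9  12. ]
```

```bash
cat >> h.py <<'E'
from scipy.spatial.transform import Rotation as Ro
C=np.array([520.5,-25.8]);YAW=np.radians(18.9)
X=np.array([np.cos(YAW),np.sin(YAW)]);Y=np.array([-X[1],X[0]])
def st(x,y):return C+x*X+y*Y
def tool():
    s=env.state();return s,Ro.from_euler('xyz',s['tcp_rot']).as_matrix()
def rel(target,s,R): # shift in tool axes, scaled
    return (R.T@(np.array(target)-s['eef_pos'])/500).round(4)
def rep():
    s,R=tool();d=s['eef_pos'][:2]-C
    print('st xy',(d@X).round(1),(d@Y).round(1),'z',s['eef_pos'][2].round(1),'yhead',np.degrees(np.arctan2(R[1,1],R[0,1])).round(1),'F st',(s['ft_force'][:2]@X).round(1),(s['ft_force'][:2]@Y).round(1),s['ft_force'][2].round(1),'t',s['t'],'j6',s['joints'][5].round(2),'op',s['opening'].round(2))
    return s,R
E
python3 - <<'E'
from h import *
s,R=rep();print(R.round(3))
P=st(0,-70);print(P)
q=np.radians(74.1);n=np.cos(q)*X-np.sin(q)*Y;u=np.sin(q)*X+np.cos(q)*Y
print('n heading',np.degrees(np.arctan2(n[1],n[0])))
t=P+62*u+40*n;print('start',t, rel([*t,228],s,R))
E
```

```text
Traceback (most recent call last):
  File "h.py", line 34, in rep
    print('st xy',(d@X).round(1),(d@Y).round(1),'z',s['eef_pos'][2].round(1),'yhead',np.degrees(np.arctan2(R[1,1],R[0,1])).round(1),'F st',(s['ft_force'][:2]@X).round(1),(s['ft_force'][:2]@Y).round(1),s['ft_force'][2].round(1),'t',s['t'],'j6',s['joints'][5].round(2),'op',s['opening'].round(2))
                                                                                                                                                                                                                                                                                ^^^^^^^^^^^^^^^^^^
AttributeError: 'float' object has no attribute 'round'
```

```bash
sed -i "s/s\['opening'\].round(2)/round(s['opening'],2)/" h.py
python3 - <<'E'
from h import *
s,R=rep();print(R.round(3))
P=st(0,-70);print(P)
q=np.radians(74.1);n=np.cos(q)*X-np.sin(q)*Y;u=np.sin(q)*X+np.cos(q)*Y
print('n heading',np.degrees(np.arctan2(n[1],n[0])))
t=P+62*u+40*n;print('start',t, rel([*t,228],s,R))
E
```

```text
st xy -442.3 -430.4 z 228.1 yhead -67.3 F st -0.3 0.2 -0.1 t 0.1 j6 -0.11 op 1.0
[[-0.     0.386 -0.922]
 [ 0.001 -0.922 -0.386]
 [-1.    -0.001 -0.   ]]
[543.17421927 -92.02597512]
n heading -55.199999999999996
start [616.91401295 -89.48770229] [ 1.0000e-03 -6.0770e-01 -1.0687e+00]
```

Call:
carry_out([
  [0,-0.049,-0.086],
  [0,-0.049,-0.086],
  [0,-0.049,-0.086],
  [0,-0.049,-0.086],
  [0,-0.049,-0.086],
], grip=[1,1,1,1,1], turn=[0,0,0,0,0])

```text
t: 0.6
eef_pos: [393.3, -378.6, 228.5]
tcp_rot: [-1.286, 1.57, 2.252]
ft_force: [1.1, -0.4, 0.5]
opening: 0.636
```

Call:
carry_out([
  [0,-0.049,-0.086],
  [0,-0.049,-0.086],
  [0,-0.049,-0.086],
  [0,-0.049,-0.086],
  [0,-0.049,-0.086],
], grip=[1,1,1,1,1], turn=[0,0,0,0,0])

```text
t: 1.1
eef_pos: [544.4, -182.4, 228.5]
tcp_rot: [-0.48, 1.571, 3.059]
ft_force: [-0.3, -0.9, -0.6]
opening: 0.216
```

Call:
carry_out([
  [0,0,0],
  [0,0,0],
  [0,0,0],
], grip=[1,1,1], turn=[-0.034,-0.033,0])

```text
t: 1.4
eef_pos: [543.5, -183.8, 228.3]
tcp_rot: [-0.929, 1.57, 2.822]
ft_force: [-0.6, 0.0, 0.1]
opening: 0.012
```

```bash
cat > g.py <<'E'
from h import *
import sys
s,R=rep()
P=st(0,-70);q=np.radians(float(sys.argv[1]));n=np.cos(q)*X-np.sin(q)*Y;u=np.sin(q)*X+np.cos(q)*Y
t=P+float(sys.argv[2])*u+float(sys.argv[3])*n;print(rel([*t,float(sys.argv[4])],s,R))
E
python3 g.py 74.1 62 40 228
```

```text
st xy -29.4 -156.9 z 228.3 yhead -55.1 F st -0.5 0.2 0.1 t 1.4 j6 0.52 op 0.01
[ 0.0006 -0.0705 -0.2283]
```

Call:
carry_out([
  [0,-0.023,-0.076],
  [0,-0.024,-0.076],
  [0,-0.023,-0.076],
  [0,0,0],
], grip=[1,1,1,1], turn=[0,0,0,0])

```text
t: 1.8
eef_pos: [618.9, -87.7, 228.2]
tcp_rot: [-2.775, 1.57, 0.973]
ft_force: [-1.6, -0.1, -0.5]
opening: 0.007
```

```bash
python3 g.py 74.1 62 40 132; python3 - <<'E'
from h import *
im=cams.read_camera('wrist');cv2.imwrite('pics/w1.png',im)
for q in np.radians([70,74,78]):
    u=np.sin(q)*X+np.cos(q)*Y;P=st(0,-70)+62*u; print(proj('wrist',[*P,150]).round(0))
print('tab',blobs(im,'yellow',(0,0,560,420)))
E
```

```text
st xy 73.0 -90.4 z 228.2 yhead -55.2 F st -1.5 0.4 -0.5 t 1.8 j6 0.72 op 0.01
[0.1923 0.0007 0.0053]
[[225. 224.]]
[[230. 224.]]
[[235. 224.]]
tab [([234.8, 218.8], [227, 200, 17, 38, 509]), ([275.4, 292.2], [274, 264, 4, 51, 156]), ([285.1, 291.5], [283, 265, 5, 50, 151]), ([324.0, 327.3], [281, 325, 91, 6, 497]), ([265.9, 330.0], [256, 329, 20, 2, 21])]
```

View pics/w1.png

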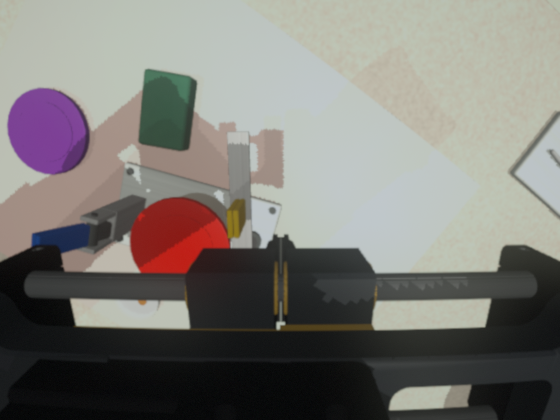

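The wrist view shows the yellow tab at (235,219) to the left of the closed fingers at (280,240). The strap runs parallel to the tool axis and the prediction for q = 74–78° matches, so the approach side is right. I go down and push along the arc.

Call:
carry_out([
  [0.064,0,0],
  [0.064,0,0],
  [0.064,0,0.004],
  [0,0,0],
  [0,0,0],
], grip=[1,1,1,1,1], turn=[0,0,0,0,0])

```text
t: 2.35
eef_pos: [615.3, -92.6, 133.2]
tcp_rot: [-0.596, 1.57, -3.132]
ft_force: [-0.3, -0.4, -0.2]
opening: 0.001
```

```bash
python3 g.py 74.1 62 40 132; python3 g.py 74.1 62 21 132
```

```text
st xy 68.1 -93.9 z 133.2 yhead -55.3 F st -0.5 -0.3 -0.2 t 2.35 j6 0.71 op 0.0
[ 0.0024 -0.0033 -0.0062]
st xy 68.1 -93.9 z 133.2 yhead -55.3 F st -0.5 -0.3 -0.2 t 2.35 j6 0.71 op 0.0
[ 0.0024 -0.0413 -0.0061]
```

Call:
carry_out([
  [0,-0.02,-0.003],
  [0,-0.02,-0.003],
  [0,-0.008,0],
], grip=[1,1,1], turn=[0,0,0])

```text
t: 2.65
eef_pos: [603.9, -69.1, 133.8]
tcp_rot: [2.328, 1.569, -0.206]
ft_force: [0.2, 0.4, 0.0]
opening: 0.007
```

Call:
carry_out([
  [0,-0.0109,-0.0025],
  [0,-0.0109,-0.0025],
  [0,-0.0109,-0.0025],
  [0,-0.0109,-0.0025],
  [0,0,0],
], grip=[1,1,1,1,1], turn=[-0.0278,-0.0278,-0.0278,-0.0278,0])

```text
t: 3.15
eef_pos: [593.1, -50.1, 133.4]
tcp_rot: [1.874, 1.57, -0.309]
ft_force: [-0.1, 0.1, 0.3]
opening: 0.004
```

```bash
python3 g.py 54.1 62 17 132; python3 - <<'E'
from h import *
for n in('side','top'):
    im=cams.read_camera(n);cv2.imwrite(f'pics/{n}2.png',im);print(blobs(im,'yellow',(240,100,390,260)),blobs(im,'red',(280,120,385,250)))
for q in np.radians([50,54,58]):
    u=np.sin(q)*X+np.cos(q)*Y;P=st(0,-70)+62*u; print(proj('side',[*P,126]).round(1),proj('top',[*P,140]).round(1))
E
```

```text
st xy 60.8 -46.5 z 133.4 yhead -35.1 F st -0.1 0.1 0.3 t 3.15 j6 0.42 op 0.0
[0.0027 0.0007 0.0021]
[([311.3, 154.5], [307, 148, 10, 13, 93])] [([311.5, 178.1], [300, 165, 20, 27, 258])]
[] [([330.6, 184.0], [322, 169, 18, 31, 368])]
[[311.5 154.6]] [[347.3 159.1]]
[[311.4 153.5]] [[348.2 157.8]]
[[311.5 152.3]] [[349.1 156.5]]
```

The tab moved with the finger: its side-view row went from 147 to 154.5, which puts q at about 51–54°. I carry on.

Call:
carry_out([
  [0,-0.0109,-0.0025],
  [0,-0.0109,-0.0025],
  [0,-0.0109,-0.0025],
  [0,-0.0109,-0.0025],
  [0,-0.0109,-0.0025],
], grip=[1,1,1,1,1], turn=[-0.0278,-0.0278,-0.0278,-0.0278,-0.0278])

```text
t: 3.75
eef_pos: [571.8, -33.8, 132.9]
tcp_rot: [1.389, 1.57, -0.358]
ft_force: [0.5, -1.0, 1.3]
opening: 0.005
```

Call:
carry_out([
  [0,-0.0109,-0.0025],
  [0,-0.0109,-0.0025],
  [0,-0.0109,-0.0025],
  [0,-0.0109,-0.0025],
  [0,0,0],
], grip=[1,1,1,1,1], turn=[-0.0278,-0.0278,-0.0278,-0.0278,0])

```text
t: 4.25
eef_pos: [549.9, -27.8, 132.9]
tcp_rot: [0.883, 1.571, -0.516]
ft_force: [0.4, -0.7, 0.1]
opening: 0.004
```

```bash
python3 g.py 9.1 62 17 132
```

```text
st xy 27.2 -11.4 z 132.9 yhead 9.8 F st 0.2 -0.8 0.1 t 4.25 j6 -0.34 op 0.0
[ 0.0017 -0.0011  0.0004]
```

Call:
carry_out([
  [0,-0.0109,-0.002],
  [0,-0.0095,-0.002],
  [0,0,0],
  [0,0,0],
], grip=[1,1,1,1], turn=[-0.0278,-0.0228,0,0])

```text
t: 4.65
eef_pos: [540.0, -28.0, 132.7]
tcp_rot: [0.649, 1.571, -0.595]
ft_force: [0.1, -0.4, 0.7]
opening: 0.002
```

```bash
python3 g.py 0 62 17 132
```

```text
st xy 17.7 -8.4 z 132.7 yhead 18.7 F st -0.0 -0.5 0.7 t 4.65 j6 -0.5 op 0.0
[ 0.0014 -0.0014 -0.0008]
```

Call:
carry_out([
  [0,-0.003,0],
  [0,0,0],
  [0,0,0],
], grip=[1,1,1], turn=[0,0,0])

```text
t: 4.95
eef_pos: [538.4, -28.5, 132.6]
tcp_rot: [0.645, 1.571, -0.596]
ft_force: [0.8, 0.9, -0.1]
opening: 0.003
```

Call:
carry_out([
  [0,-0.003,0],
  [0,0,0],
  [0,0,0],
], grip=[1,1,1], turn=[0,0,0])

```text
t: 5.25
eef_pos: [538.0, -28.7, 132.7]
tcp_rot: [1.311, 1.568, 0.07]
ft_force: [6.5, 3.4, -2.7]
opening: 0.005
```

```bash
python3 g.py 0 62 17 132
```

```text
st xy 15.6 -8.4 z 132.7 yhead 18.9 F st 7.3 1.1 -2.7 t 5.25 j6 -0.51 op 0.0
[ 0.0015  0.0027 -0.0008]
```

The force along station x jumped to 7 N at the expected zero position, so the stop is reached. I hold briefly, back off, rise and look.

Call:
carry_out([
  [0,0,0],
  [0,0,0],
  [0,0.03,0],
  [-0.08,0.03,0],
  [-0.08,0.04,0.08],
], grip=[1,1,1,1,1], turn=[0,0,0,0,0])

```text
t: 5.75
eef_pos: [591.2, -43.2, 207.0]
tcp_rot: [-2.199, 1.568, 2.846]
ft_force: [1.4, 0.6, -1.0]
opening: 0.004
```

```bash
python3 - <<'E'
from h import *
rep()
a=cams.read_camera('side');b=cams.read_camera('wrist')
S=cv2.resize(a[130:255,240:390],(660,550),interpolation=cv2.INTER_CUBIC)
cv2.imwrite('pics/s3.png',S);cv2.imwrite('pics/w3.png',b)
for A in np.radians([0,15,30,45]):
  L=[[*st(0,82+r*np.sin(A)),110+r*np.cos(A)] for r in(30,56)]
  print(np.degrees(A),proj('wrist',L).round(0).tolist(),(( proj('side',L)-[240,130])*4.4).round(0).tolist())
print('strap pred',proj('wrist',[[*st(x,66),102] for x in(-10,10)]).round(0).tolist(),((proj('side',[[*st(x,66),102] for x in(-10,10)])-[240,130])*4.4).round())
E
```

```text
st xy 61.2 -39.3 z 207.0 yhead 19.1 F st 1.5 0.1 -1.0 t 5.75 j6 -0.52 op 0.0
0.0 [[186.0, 49.0], [174.0, 38.0]] [[272.0, 235.0], [275.0, 202.0]]
14.999999999999998 [[186.0, 38.0], [174.0, 13.0]] [[264.0, 244.0], [259.0, 219.0]]
29.999999999999996 [[187.0, 28.0], [175.0, -7.0]] [[256.0, 256.0], [244.0, 241.0]]
45.0 [[188.0, 21.0], [179.0, -20.0]] [[249.0, 268.0], [231.0, 264.0]]
strap pred [[189.0, 82.0], [213.0, 82.0]] [[299. 274.]
 [271. 258.]]
```

View pics/w3.png

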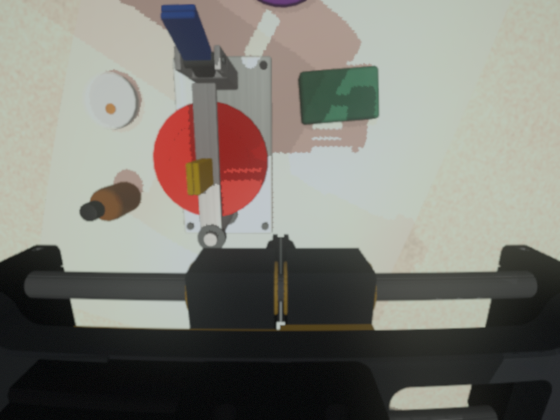

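View pics/s3.png

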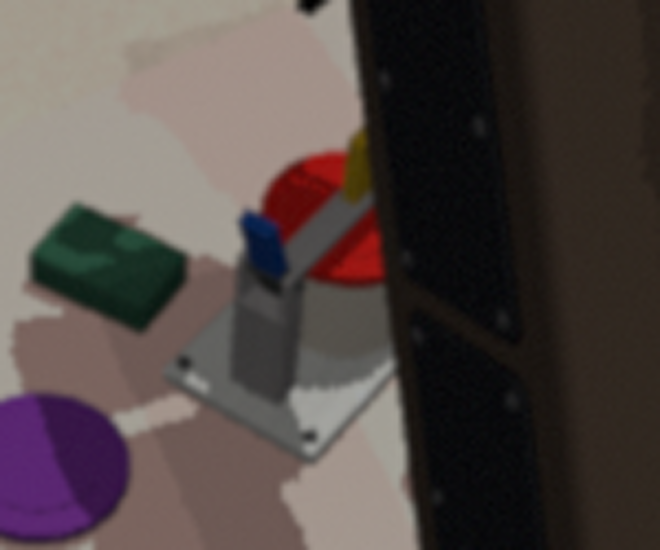

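The strap now lies straight across the red lid into the bracket: in the wrist view it runs (212,237)→(205,80), against a predicted end of (201,82). The lever end at wrist (180,8) and side crop (258,217) gives a lean of about 15°. Now I move to the tub side of the lever.

Call:
carry_out([
  [0,-0.04,-0.07],
  [0,-0.04,-0.07],
  [0,-0.042,-0.072],
  [0,0,0],
  [0,0,0],
], grip=[1,1,1,1,1], turn=[0,0,0,0,0])

```text
t: 6.35
eef_pos: [499.1, 35.6, 205.9]
tcp_rot: [-0.626, 1.571, -1.865]
ft_force: [0.6, -0.1, 1.0]
opening: 0.006
```

```bash
python3 - <<'E'
from h import *
s,R=rep();print(rel([*st(0,68),166],s,R))
E
```

```text
st xy -0.4 65.0 z 205.9 yhead 19.0 F st 0.5 -0.3 1.0 t 6.35 j6 -0.39 op 0.01
[ 0.0797  0.0007 -0.006 ]
```

Call:
carry_out([
  [0.04,0,-0.006],
  [0.04,0,0],
  [0,0,0],
  [0,0,-0.01],
  [0,0,-0.01],
], grip=[1,1,1,1,1], turn=[0,0,0,0,0])

```text
t: 6.85
eef_pos: [495.9, 47.4, 166.5]
tcp_rot: [1.111, 1.57, -0.13]
ft_force: [0.0, 0.8, 0.1]
opening: 0.004
```

Call:
carry_out([
  [0.0017,0,-0.0072],
  [0.0017,0,-0.0072],
  [0.0029,0,-0.0068],
  [0.0029,0,-0.0068],
  [0,0,0],
], grip=[1,1,1,1,1], turn=[0,0,0,0,0])

```text
t: 7.35
eef_pos: [490.9, 61.1, 161.3]
tcp_rot: [1.4, 1.57, 0.16]
ft_force: [1.2, 0.4, 0.4]
opening: 0.006
```

```bash
python3 - <<'E'
from h import *
s,R=rep()
im=cams.read_camera('side');print(blobs(im,'blue',(270,150,330,230)))
for A in np.radians([15,25,35,45]):print(proj('side',[[*st(0,82+r*np.sin(A)),110+r*np.cos(A)] for r in(33,)]).round(1).tolist())
E
```

```text
st xy 0.2 91.8 z 161.3 yhead 19.0 F st 1.2 -0.0 0.4 t 7.35 j6 -0.34 op 0.01
[([297.6, 188.9], [292, 185, 12, 9, 42])]
[[299.9, 184.9]]
[[298.6, 186.8]]
[[297.3, 188.8]]
[[296.2, 190.9]]
```

The lever follows the fingertip: the side view gives a lean of about 35°, as planned. I carry on along the arc.

Call:
carry_out([
  [0.0041,0,-0.0062],
  [0.0041,0,-0.0062],
  [0.005,0,-0.0053],
  [0.005,0,-0.0053],
  [0.0059,0,-0.0045],
], grip=[1,1,1,1,1], turn=[0,0,0,0,0])

```text
t: 7.9
eef_pos: [486.4, 73.9, 149.1]
tcp_rot: [0.623, 1.571, -0.617]
ft_force: [1.9, -2.1, 2.6]
opening: 0.004
```

Call:
carry_out([
  [0.0059,0,-0.0045],
  [0.0066,0,-0.0033],
  [0.0066,0,-0.0033],
  [0.0056,0,-0.0018],
  [0.004,0,-0.0018],
], grip=[1,1,1,1,1], turn=[0,0,0,0,0])

```text
t: 8.4
eef_pos: [483.9, 80.7, 134.6]
tcp_rot: [-1.573, 1.571, -2.813]
ft_force: [1.4, -1.4, 2.7]
opening: 0.004
```

```bash
python3 - <<'E'
from h import *
s,R=rep();print(rel([*st(0,113),134],s,R))
im=cams.read_camera('side');print(blobs(im,'blue',(260,150,330,230)))
E
```

```text
st xy -0.1 112.6 z 134.6 yhead 19.0 F st 0.9 -1.8 2.7 t 8.4 j6 -0.3 op 0.0
[ 0.0013  0.0002 -0.0007]
[([294.4, 197.9], [286, 191, 17, 14, 96])]
```

Call:
carry_out([
  [0.003,0,0],
  [0,0,0],
  [0,0,0],
], grip=[1,1,1], turn=[0,0,0])

```text
t: 8.75
eef_pos: [483.9, 80.8, 133.9]
tcp_rot: [2.236, 1.571, 0.996]
ft_force: [-1.8, 0.4, 9.1]
opening: 0.008
```

Call:
carry_out([
  [0.003,0,0],
  [0,0,0],
  [0,0,0],
], grip=[1,1,1], turn=[0,0,0])

```text
t: 9.05
eef_pos: [484.0, 80.9, 133.4]
tcp_rot: [1.574, 1.57, 0.334]
ft_force: [-4.5, -0.4, 22.4]
opening: 0.004
```

The force climbed to 22 N with almost no travel, so the end stop is reached. I lift away and check.

Call:
carry_out([
  [0,0,0],
  [-0.02,0,0.0],
  [-0.08,0,0],
  [-0.09,0.06,0],
  [-0.09,0.09,0],
], grip=[1,1,1,1,1], turn=[0,0,0,0,0])

```text
t: 9.55
eef_pos: [543.4, 101.3, 261.5]
tcp_rot: [2.953, 1.571, 1.712]
ft_force: [0.9, -1.0, -0.9]
opening: 0.008
```

Call:
carry_out([
  [0,0.09,0.03],
  [0,0.06,0.09],
  [0,0,0.09],
  [0,0,0],
], grip=[1,1,1,1], turn=[0,0,0,0])

```text
t: 9.95
eef_pos: [646.8, 24.8, 257.7]
tcp_rot: [-1.517, 1.569, -2.76]
ft_force: [0.3, 0.2, -0.8]
opening: 0.004
```

```bash
python3 - <<'E'
from h import *
rep()
a=cams.read_camera('side');b=cams.read_camera('wrist');cv2.imwrite('pics/w4.png',b)
cv2.imwrite('pics/s4.png',cv2.resize(a[130:255,240:390],(660,550),interpolation=cv2.INTER_CUBIC))
print(blobs(a,'red',(280,120,385,250)),blobs(a,'green',(240,130,390,260)),blobs(a,'amber',(340,180,390,260)))
for A in (1.2,1.33,1.45):
  L=[[*st(0,82+r*np.sin(A)),110+r*np.cos(A)] for r in(56,)];print(A,proj('wrist',L).round(0).tolist(),((proj('side',L)-[240,130])*4.4).round(0).tolist())
E
```

```text
st xy 135.8 6.9 z 257.7 yhead 18.8 F st 0.4 0.1 -0.8 t 9.95 j6 -0.39 op 0.0
[([306.3, 175.0], [300, 166, 15, 20, 182]), ([314.6, 190.3], [311, 187, 7, 7, 31])] [([264.2, 190.2], [248, 177, 33, 27, 538])] []
1.2 [[128.0, 74.0]] [[216.0, 302.0]]
1.33 [[132.0, 73.0]] [[213.0, 313.0]]
1.45 [[135.0, 73.0]] [[211.0, 323.0]]
```

View pics/s4.png

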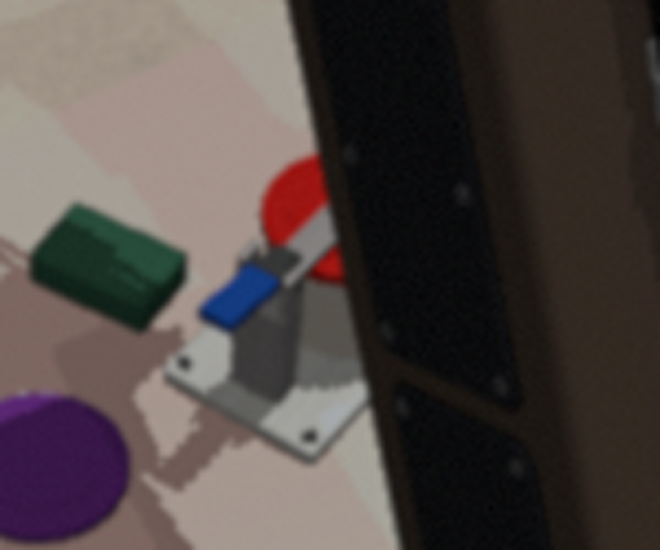

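View pics/w4.png

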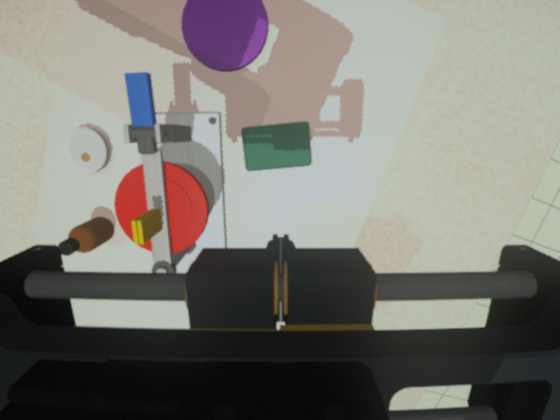

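```bash
python3 -c "
from h import *
rep();print(env.job_done())"
```

```text
st xy 135.4 10.6 z 258.2 yhead 18.9 F st 0.2 0.4 -0.1 t 10.05 j6 -0.39 op -0.0
the job is handed in; nothing more can be done
None
```

I closed the strap and then pushed the lever down, using only the shut fingertips, and handed the job in at about t = 10 s. `env.job_done()` reports no verdict, so the result rests on my own checks:

- **Strap:** I pushed the yellow tab round from about 74° open. The force rose to 7 N at the expected zero position, and the wrist views show the strap straight across the lid into the bracket.
- **Lever:** I pushed it from about 15° until the force reached 22 N with almost no travel. The tip height matched the 1.45 rad stop to within 1 mm. In the side view its end is near the 1.45 rad prediction, about 8 px off to the side in the 4.4x crop.
- **Green block:** its measured position in the side view did not change.
- **Lid, bottle and dish:** I only judged these by eye in the wrist view, where they look untouched. The arm partly hid the lid in the last side view, and my colour search for the bottle there found nothing.
- **Robot:** it is clear of everything, with about 0 N at the wrist. No other check failed or disagreed.

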